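# Unlatch and open the bur case

### The arm

A 6-joint arm with a two-finger parallel gripper is mounted at the origin on the work surface. World frame = base frame: x ahead of the robot, y to its left, z up, the work surface at z = 0. Lengths are in m, angles in rad, forces in N, time in s.
With the tool pointing down it reaches from about 0.4 to 0.825 m from the base axis. Payload 7 kg.
Tool frame: the origin (TCP) lies midway between the tips of the shut fingers; the grasp point (between the pads) lies 19 mm behind it; z points along the fingers, y is the line along which they close (so a half turn about z gives the same grasp; the last joint's range is limited). The gripper opens to 88 mm and grips with 3 to 60 N. Pads are 19 mm wide; open, the fingers measure 130 mm over their backs; the gripper's body (78 mm by 193 mm) begins 47 mm behind the grasp point.
Start: joints at [1.573, 0.359, 0.012, 0, -1.224, -0.288], TCP at [0.19, 0.648, 0.227] pointing down, gripper open.
Joint ranges: [-3.07, 3.07], [-1.43, 2.12], [-1.02, 1.25], [-3.03, 1.67], [-3.05, -0], [-3.03, 3.03]. Speed limits (rad/s): [2.39, 2.39, 3.01, 3.14, 3.14, 3.14].

### API

Orientations are given as [roll, pitch, yaw] about the fixed x, y, z axes, in that order (R = Rz(yaw) Ry(pitch) Rx(roll)).
In Python, from station import telemetry, eyes, ticket, recognise, trace gives the robot as it stands. The module is installed in compiled form; this text tells all that it offers.
- The arm moves only by the tool servo_tool, never from a script. Its argument "series" is a list that holds one entry, the list of rows, each a list of 4 numbers: the shift along the tool's x, y, z in mm, then the turn about the tool's z in rad. In form: [[[x, y, z, roll], ...]]. A call has exactly 10 rows; each row shifts and turns the commanded pose from where the row before left it, along the tool's axes as they then stand; what a row does not reach is not made up. A row lasts 1/12 s, in which the tool goes at most 41.7 mm and 7.16 degrees, less where a joint would pass 70% of its speed; a pose out of reach is approached as far as the arm can. A call is refused whole if a number of a shift passes 41.7 or a number of a turn 0.125, either way. A call with a gripper value outside its range is refused whole. "claw" is the gripper's target within -1 to 1 (shut at 1, half-way at 0, fully open at -1), set as the call begins (left out, the last holds). The fingers move at their own pace and stop on an object; "grip_force" is the grip in N (left out, the last holds). Time passes only in rows, so rows that do not move let the fingers close, or fill a call up. It gives the time, the measured TCP pose, the force, the opening and the grip force at its end, in the units of the state.
- telemetry.get_state(): the state, without advancing time (a new reading comes with each control period).
- eyes.grab_frame(name): name is "side" or "top" or "wrist"; returns the picture (384x512x3 uint8, red, green, blue); there is no depth.
- eyes.calibration(name): a dict with "mtx" (3x3 intrinsics, pixels), "k1" (the pictures are not rectified: a ray, as slopes to the right and down, at radius r is drawn at 1 + k1 r^2 times it, then the intrinsics apply), "rvec" (rotation vector, rad) and "tvec" (3), from world to camera coordinates, as OpenCV has them. Camera axes: x right, y down, z forward; pixel columns grow to the right and rows downward; lengths in m; the calibration is good to about 2 mm. A picture is of the moment at which its call begins: read the wrist's pose just before it. calibration takes no time and is no camera call; for the wrist camera it gives the pose at the moment of the call.
- ticket.job_done(): hands the job in; it is judged then, once.
Trained networks look in the newest picture that a camera, given by its name, has taken for a name from the list of things; names that differ only in an ending like _2 or _b are one class to them, and where a whole thing is asked for, a point or a joint stands for the part that bears it (a point fixed in the world has none). Each returns a list of dicts, best first, with "conf" (0 to 1); they miss things now and then, are a little off and sometimes report something else, mostly with a low value. They report only what shows in the picture. A call takes as long as a camera call. They do not tell look-alikes from the thing itself.
- recognise(camera, name): "position" ([x, y, z] in m, in world coordinates, good to about 4 mm: the middle of the surface that is visible of it).
- trace(camera, name): "mask" (384x512 bool, what is visible of it).
The state is a dict: "t": time; "q": joint angles; "qd": joint speeds; "joint_efforts": joint torques, N m; "eef_pos": TCP position; "ee_rot": TCP orientation; "force": force on the tool from outside, world axes, zero at the start; "moment": the same for the moment, N m; "width": finger opening in m; "gripper_force": force on a finger pad.
Only numpy, scipy, OpenCV 4.12 (cv2) and the standard library are available. Lean on these libraries where they do the work, as an engineer would, in place of code of your own. Each camera call takes 0.05 s, during which the arm holds its last target. There are 200 camera calls.

### The job

Two black latched cases stand on the goldsmith's bench. On the wider one, flip the toggle latch fully open, then lift its lid until it stands nearly upright, and leave it standing open. Leave the narrower case latched.

Things in the scene. Friction and masses are not known exactly. Their poses are not given: they have to be found in the camera images.
- case: Wide black bur case, 150 mm deep (x) by 180 wide (y), lid top at z 68 mm, fixed to the bench. Origin: centre of its underside, z up. Its front with the latch faces its -x, roughly towards the robot. In its frame the latch pivot is at x -85, y -45, z 58 mm and the lid's hinge axis runs along y at x +75, z 60 mm.
- case_latch (a joint): Wide case's latch lever (rad). 0 = closed: leaning 35 degrees back over the lid, hooked over its catch so it cannot lift. Grows as the lever swings up and outward, away from the lid (to the case's -x); 2.0 = fully open, sticking out in front, 80 degrees past upright. Over-centre spring: below 1.0 it snaps shut, above 1.0 it snaps open and stays. About 3 N at the tab moves it.
- case_tab (a point): End of the wide case's steel latch lever, 56 mm from its pivot: the middle of an 8 mm thick, 42 mm wide cross bar. Closed, it is at x -53, y -45, z 104 mm in the case's frame, 36 mm above the lid. The lid behind it is bare: closed fingers go down there, to 15 mm above the lid, and push it to the case's -x, 30 mm or more past the pivot.
- case_lid (a joint): Opening of the wide case's lid (rad): 0 = shut, 1.57 = upright, stop at 1.75. The front edge rises and the lid (150 by 180 by 8 mm, 0.25 kg) swings back to the case's +x. Stiff hinge: it stays where it is left; 2 to 7 N at the handle moves it. The handle's bar can turn between the fingers, so they may keep pointing down.
- case_handle (a point): Middle of the wide case's lid handle: a round steel bar 10 mm thick and 50 mm long, along the case's y, on a leg at each end, 31 mm free under the bar. Shut, it is at x -45, y +45, z 104 mm in the case's frame.
- small_latch (a joint): Latch lever of the other black case, of the same make, depth, height, latch and handle but only 110 mm wide, on the other side of the bench. 0 = closed, 2.0 = open; to be left closed.
Things that resemble listed ones, but are neither listed nor needed, are in the scene too. Leave any green look-alike of the case alone.

How it is judged:
On the way, in this order (a step that is already met when the one before it is completed fails the run):
1. the wide case's latch is flipped open while its lid is still down (value of joint case_latch above 1.6 rad and value of joint case_lid below 0.15 rad), for 0.2 s.
2. the lid is lifted past 63 degrees (value of joint case_lid above 1.1 rad), for 0.2 s.
At the end, for the whole second after the job is handed in: The wide case's latch is open (beyond 1.6 rad of 2.0), its lid stands open beyond 1.1 rad (63 degrees) and at rest, and the narrow case's latch is still closed (below 0.5 rad) (value of joint case_latch above 1.6 rad and value of joint case_lid above 1.1 rad and velocity of joint case_lid between -0.1 and 0.1 rad/s and value of joint small_latch below 0.5 rad); the robot touches nothing.
It fails at once if the narrow case's latch is flipped (value of joint small_latch above 0.5 rad).
It also fails if it takes over 45 s, if anything falls off the work surface, if the arm or the gripper's body presses on something with over 40 N, if the wrist force passes 120 N, or if a joint passes its speed limit or range.

## Working session

There is one attempt and no reset: what is moved stays moved. The work goes in short steps, Python scripts to look and compute and a tool call to move; the robot and the scene stay as the last step left them, time stands still between calls to the robot, and variables do not carry over. Pictures are saved under pics/ and viewed, at most 10 in all, crops included, and the job is handed in when it is done.

Besides the shell and the picture viewer there is one more tool, called after ">>>" as name([rows], argument=value, ...), one row to a line, values as JSON. servo_tool: Moves the arm, as the interface text tells. Its arguments: {"type":"object","properties":{"series":{"type":"array"},"claw":{"type":"number"},"grip_force":{"type":"number"}},"required":["series"]}

```bash
mkdir -p pics; python3 - <<'E'
from station import telemetry, eyes, recognise
import cv2,numpy as np
s=telemetry.get_state();print(s['t'],s['eef_pos'],s['ee_rot'],s['width'])
ims=[]
for c in ["top","side"]:
    im=eyes.grab_frame(c);ims.append(im)
    for n in ["case","case_tab","case_handle","small_latch"]:
        for d in recognise(c,n): print(c,n,np.round(d['position'],3),round(d['conf'],2))
cv2.imwrite('pics/a.png',cv2.cvtColor(cv2.resize(np.hstack(ims),(800,300)),cv2.COLOR_RGB2BGR))
E
```

```text
0.0 [0.19017234 0.64714996 0.22561945] [ 3.13994930e+00 -1.31620832e-04 -2.85911745e-01] 0.08774221359495347
top case [ 0.558 -0.176  0.069] 0.82
top case [ 0.211 -0.388  0.07 ] 0.62
top case_tab [ 0.515 -0.236  0.094] 0.59
top case_handle [ 0.207 -0.39   0.073] 0.95
top case_handle [ 0.565 -0.171  0.065] 0.89
top case_handle [ 0.561 -0.176  0.071] 0.39
top small_latch [0.491 0.124 0.092] 0.55
side case [ 0.199 -0.331  0.069] 0.78
side case [ 0.542 -0.119  0.067] 0.76
side case_tab [ 0.147 -0.443  0.081] 0.39
side case_handle [ 0.562 -0.154  0.07 ] 0.82
side case_handle [ 0.206 -0.372  0.072] 0.77
side small_latch [0.482 0.132 0.094] 0.69
```

View pics/a.png

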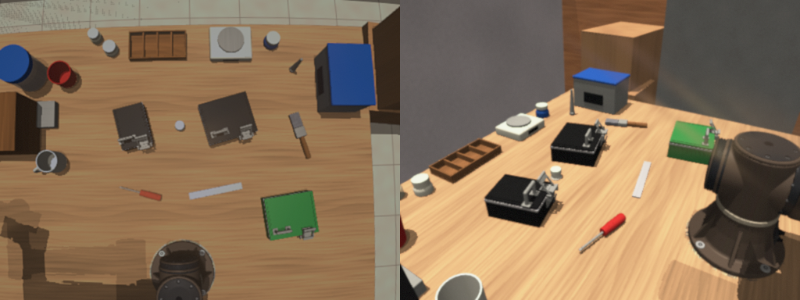

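The picture (top half): wide black case at about (228,118), narrow one at (133,127), and a green look-alike at (290,215). Next I fit the wide case's pose.

```bash
cat > h.py <<'E'
import numpy as np,cv2
from station import telemetry, eyes, recognise, trace
def unproj(c,px,z):
    K=c['mtx'];k=np.array([c['k1'],0,0,0,0],float)
    # iterate inverse of 1+k1 r^2
    p=cv2.undistortPointsIter(np.float64(px).reshape(-1,1,2),np.float64(K),k,None,None,(3,50,1e-10)).reshape(-1,2)
    R=cv2.Rodrigues(np.float64(c['rvec']))[0];t=np.float64(c['tvec']).ravel()
    o=-R.T@t;d=np.c_[p,np.ones(len(p))]@R
    return o+d*((z-o[2])/d[:,2])[:,None]
def proj(c,P):
    return cv2.projectPoints(np.float64(P).reshape(-1,3),np.float64(c['rvec']),np.float64(c['tvec']),np.float64(c['mtx']),np.array([c['k1'],0,0,0,0],float))[0].reshape(-1,2)
def c2w(pose,P):
    x,y,a=pose;P=np.float64(P).reshape(-1,3)
    return np.c_[x+np.cos(a)*P[:,0]-np.sin(a)*P[:,1],y+np.sin(a)*P[:,0]+np.cos(a)*P[:,1],P[:,2]]
E
python3 - <<'E'
from h import *
im=eyes.grab_frame("top");c=eyes.calibration("top")
for d in trace("top","case"):
    m=d['mask'].astype(np.uint8)
    v,u=np.nonzero(m);W=unproj(c,np.c_[u,v],.068)
    m2=cv2.morphologyEx(m,cv2.MORPH_OPEN,np.ones((7,7)))
    v,u=np.nonzero(m2);W=unproj(c,np.c_[u,v],.068)
    print(d['conf'],m.sum(),W.mean(0),cv2.minAreaRect(np.float32(W[:,:2]*1000)))
for n in["case_tab","case_handle"]:
    for d in trace("top",n):
        v,u=np.nonzero(d['mask']);print(n,d['conf'],u.mean(),v.mean(),d['mask'].sum(),unproj(c,[[u.mean(),v.mean()]],.104))
cr=im[100:200,235:345];cv2.imwrite('pics/b.png',cv2.cvtColor(cv2.resize(cr,(660,600),interpolation=2),cv2.COLOR_RGB2BGR))
E
```

```text
0.87 3710 [ 0.55787701 -0.1746327   0.068     ] ((553.6314697265625, -174.725341796875), (171.73980712890625, 186.9280242919922), 15.036399841308594)
0.86 3941 [ 0.2069534  -0.39013942  0.068     ] ((202.33456420898438, -389.7881774902344), (175.8944549560547, 195.42861938476562), 5.286325931549072)
case_tab 0.74 314.9161290322581 167.45806451612904 155 [[ 0.5071929  -0.23474746  0.104     ]]
case_tab 0.52 395.31468531468533 298.006993006993 143 [[ 0.14773778 -0.44615268  0.104     ]]
case_handle 0.84 372.31421884142776 275.64657694558224 3418 [[ 0.2108077  -0.38345355  0.104     ]]
case_handle 0.7 290.25321494182487 150.01377832210656 3266 [[ 0.55607889 -0.16888167  0.104     ]]
```

View pics/b.png

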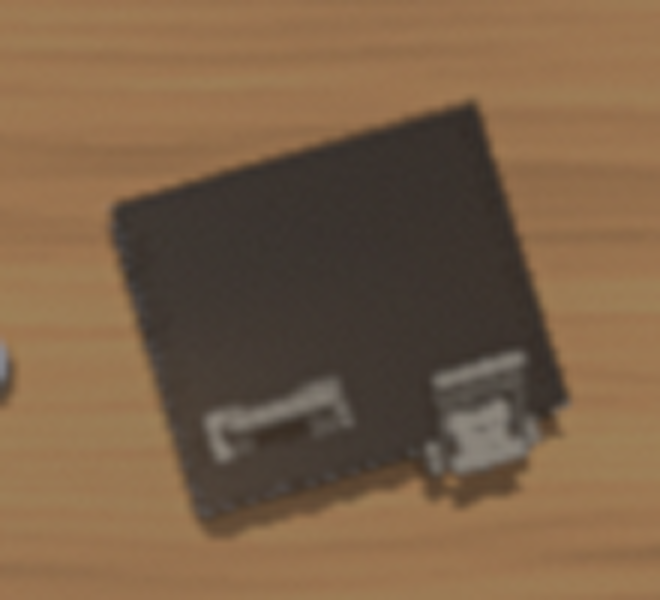

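Wide case crop: lid corners at (117,205), (475,103), (567,403), (200,515); handle bar around (275,403), tab bar (480,370). I fit the pose to these.

```bash
python3 - <<'E'
from h import *
from scipy.optimize import least_squares
c=eyes.calibration("top")
px=np.array([[117,205],[475,103],[567,403],[200,515],[275,403],[480,370]])/6+[235,100]-0.4
P=np.array([[75,90,68],[75,-90,68],[-75,-90,68],[-75,90,68],[-45,45,107],[-53,-45,107]])/1000
f=lambda p:(proj(c,c2w(p,P))-px).ravel()
r=least_squares(f,[.558,-.175,.26]);p=r.x
print(p,np.round(r.fun.reshape(-1,2),1))
w=c2w(p,np.array([[-53,-45,104],[-45,45,104],[-85,-45,58],[75,45,60],[-20,-45,83],[-30,-45,83]])/1000);print(w.round(4))
s=telemetry.get_state();print(s['t'],s['eef_pos'],s['ee_rot'])
E
```

```text
[ 0.56214752 -0.17529197  0.26090394] [[-1.1 -0.4]
 [ 0.3 -0.4]
 [ 0.3  0.1]
 [-0.  -1. ]
 [ 1.   1.2]
 [-0.5  0.4]]
[[ 0.5225 -0.2324  0.104 ]
 [ 0.5071 -0.1434  0.104 ]
 [ 0.4916 -0.2407  0.058 ]
 [ 0.623  -0.1125  0.06  ]
 [ 0.5544 -0.2239  0.083 ]
 [ 0.5448 -0.2265  0.083 ]]
0.7 [0.19030829 0.64759624 0.22659447] [-3.14153588e+00  1.09607175e-05 -2.85807560e-01]
```

>>> servo_tool([
  [[36.4,17.4,0,0],[36.4,17.4,0,0],[36.4,17.4,0,0],[36.4,17.4,0,0],[36.4,17.4,0,0],[36.4,17.4,0,0],[36.4,17.4,0,0],[36.4,17.4,0,0],[36.4,17.4,0,0],[36.4,17.4,0,0]],
], claw=1)

```text
t: 1.53
eef_pos: [0.4917, 0.3765, 0.227]
ee_rot: [-3.141, -0.0, -0.286]
force: [0.4, 1.2, -0.2]
width: 0.0265
gripper_force: 0.0
```

>>> servo_tool([
  [[15,37,0,0],[15,37,0,0],[15,37,0,0],[15,37,0,0],[15,37,0,0],[15,37,0,0],[15,37,0,0],[15,37,0,0],[15,37,0,0],[15,37,0,0]],
])

```text
t: 2.37
eef_pos: [0.53, -0.0211, 0.2271]
ee_rot: [-3.141, -0.001, -0.285]
force: [0.8, 0.0, 0.0]
width: 0.0006
gripper_force: 0.0
```

>>> servo_tool([
  [[0,0,0,0.125],[0,0,0,0.125],[0,0,0,0.125],[0,0,0,0.125],[0,0,0,0.125],[0,0,0,0.125],[0,0,0,0.125],[0,0,0,0.125],[0,0,0,0.024],[0,0,0,0]],
])

```text
t: 3.2
eef_pos: [0.5301, -0.0193, 0.2267]
ee_rot: [-3.141, -0.0, -1.308]
force: [0.1, -0.1, 0.2]
width: 0.0004
gripper_force: 0.0
```

>>> servo_tool([
  [[34,3,0,0],[34,3,0,0],[34,3,0,0],[34,3,0,0],[34,3,0,0],[34,4,0,0],[0,0,0,0],[0,0,0,0],[0,0,0,0],[0,0,0,0]],
])

```text
t: 4.03
eef_pos: [0.5643, -0.2206, 0.2266]
ee_rot: [-3.141, 0.0, -1.308]
force: [-0.4, 0.3, 0.3]
width: 0.0002
gripper_force: 0.0
```

```bash
python3 - <<'E'
from h import *
c=eyes.calibration("wrist");im=eyes.grab_frame("wrist").copy();s=telemetry.get_state();print(s['t'],s['eef_pos'],s['ee_rot'],s['q'])
for n in["case_tab","case_handle","case"]:
    for d in recognise("wrist",n): print(n,np.round(d['position'],4),round(d['conf'],2))
p=(.56215,-.1753,.2609)
P=np.array([[75,90,68],[75,-90,68],[-75,-90,68],[-75,90,68],[-45,45,104],[-53,-45,104],[-85,-45,58],[-53,-24,104],[-53,-66,104],[-45,70,104],[-45,20,104]])/1000
for q in proj(c,c2w(p,P)): 
    if abs(q).max()<2000: cv2.circle(im,tuple(int(v) for v in q),4,(255,0,0),1)
cv2.imwrite('pics/c.png',cv2.cvtColor(im,cv2.COLOR_RGB2BGR))
E
```

```text
4.0833 [ 0.56440303 -0.22033652  0.22675321] [-3.14130760e+00  3.22763141e-05 -1.30742710e+00] [-5.01698334e-02  2.45785446e-01 -1.47125729e-01 -1.28419910e-04
 -1.17762395e+00  3.13588242e-01]
case_tab [ 0.5165 -0.2405  0.0965] 0.73
case [ 0.5697 -0.2229  0.0678] 0.75
```

View pics/c.png

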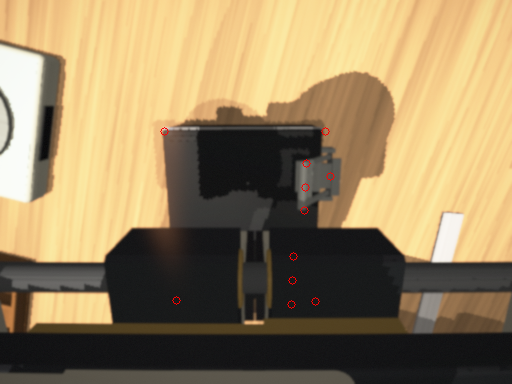

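The overlay fits the wrist picture (tab bar at (299,185) against a prediction of (305,187), lid corners within 2 px). I go down behind the tab, then push.

>>> servo_tool([
  [[0,0,30,0],[0,0,30,0],[0,0,25,0],[0,0,20,0],[0,0,15,0],[0,0,10,0],[0,0,7,0],[0,0,5,0],[0,0,0,0],[0,0,0,0]],
])

```text
t: 5.07
eef_pos: [0.5648, -0.2212, 0.0852]
ee_rot: [-3.141, -0.0, -1.309]
force: [-0.5, -0.4, 0.1]
width: 0.0006
gripper_force: 0.0
```

>>> servo_tool([
  [[0,8,0,0],[0,8,0,0],[0,8,0,0],[0,8,0,0],[0,8,0,0],[0,8,0,0],[0,8,0,0],[0,8,0,0],[0,8,0,0],[0,8,0,0]],
])

```text
t: 5.9
eef_pos: [0.4851, -0.242, 0.0841]
ee_rot: [3.14, 0.001, -1.31]
force: [-0.7, -0.5, -0.2]
width: 0.0006
gripper_force: 0.0
```

>>> servo_tool([
  [[0,8,0,0],[0,8,0,0],[0,8,0,0],[0,8,0,0],[0,8,0,0],[0,0,0,0],[0,0,0,0],[0,0,0,0],[0,0,0,0],[0,0,0,0]],
])

```text
t: 6.73
eef_pos: [0.4488, -0.2521, 0.0845]
ee_rot: [-3.142, -0.0, -1.31]
force: [-1.0, 0.8, -0.9]
width: 0.0008
gripper_force: 0.0
```

>>> servo_tool([
  [[0,0,-30,0],[0,0,-35,0],[0,0,-35,0],[0,0,-30,0],[-30,0,0,0],[-30,-28,0,0],[-30,-28,0,0],[0,-28,0,0],[0,0,0,0],[0,0,0,0]],
], claw=-1, grip_force=20)

```text
t: 7.57
eef_pos: [0.5075, -0.1424, 0.2141]
ee_rot: [3.141, 0.0, -1.308]
force: [-0.1, -0.2, -0.2]
width: 0.0613
gripper_force: 0.0
```

```bash
python3 - <<'E'
from h import *
c=eyes.calibration("wrist");s=telemetry.get_state();print(s['t'],s['eef_pos'],s['ee_rot'])
p=(.56215,-.1753,.2609)
P=np.array([[75,90,68],[75,-90,68],[-75,-90,68],[-75,90,68],[-45,45,104],[-45,70,104],[-45,20,104]])/1000
ims=[]
for cam in["wrist","side"]:
    c=eyes.calibration(cam);im=eyes.grab_frame(cam).copy()
    for n in["case_tab","case_handle"]:
        for d in recognise(cam,n): print(cam,n,np.round(d['position'],4),round(d['conf'],2))
    for q in proj(c,c2w(p,P)):
        if abs(q).max()<2000: cv2.circle(im,tuple(int(v) for v in q),3,(255,0,0),1)
    if cam=="side": q=proj(c,[[.52,-.17,.08]])[0].astype(int); print(q); im=cv2.resize(im[max(q[1]-64,0):q[1]+64,max(q[0]-64,0):q[0]+64],(384,384))
    ims.append(im)
cv2.imwrite('pics/d.png',cv2.cvtColor(cv2.resize(np.hstack(ims),(800,343)),cv2.COLOR_RGB2BGR))
E
```

```text
7.5667 [ 0.50745716 -0.14242606  0.21410574] [ 3.14093581e+00  1.56728163e-04 -1.30766059e+00]
wrist case_tab [ 0.4554 -0.2555  0.0673] 0.67
wrist case_handle [ 0.5676 -0.186   0.0679] 0.94
side case_tab [ 0.147  -0.442   0.0806] 0.64
side case_tab [ 0.457  -0.2514  0.0657] 0.48
side case_handle [ 0.5567 -0.1546  0.0683] 0.66
side case_handle [ 0.2044 -0.3763  0.0703] 0.64
[241 173]
```

View pics/d.png

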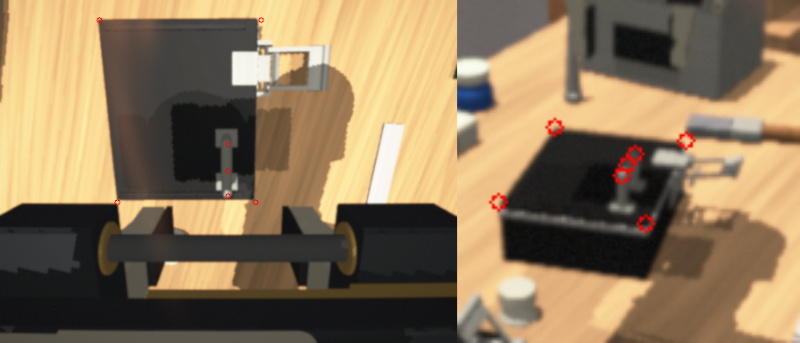

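The latch is open, with its lever out in front at (300,65) in the left half. The handle bar lies on the predicted points at (227,170). I go down over the handle and grip it.

>>> servo_tool([
  [[0,0,20,0],[0,0,30,0],[0,0,25,0],[1,0,20,0],[0,0,15,0],[0,0,9,0],[0,0,5,0],[0,0,0,0],[0,0,0,0],[0,0,0,0]],
])

```text
t: 8.7
eef_pos: [0.5074, -0.1446, 0.0916]
ee_rot: [-3.14, -0.001, -1.31]
force: [0.2, 0.0, 0.2]
width: 0.0876
gripper_force: 0.0
```

>>> servo_tool([
  [[0,0,0,0],[0,0,0,0],[0,0,0,0],[0,0,0,0],[0,0,0,0],[0,0,0,0],[0,0,0,0],[0,0,0,0],[0,0,0,0],[0,0,0,0]],
], claw=1, grip_force=25)

```text
t: 9.53
eef_pos: [0.5066, -0.1445, 0.0905]
ee_rot: [3.141, 0.0, -1.31]
force: [0.6, 0.8, -0.3]
width: 0.0266
gripper_force: 0.0
```

>>> servo_tool([
  [[0,0,0,0],[0,0,0,0],[0,0,0,0],[0,0,0,0],[0,0,0,0],[0,0,0,0],[0,0,0,0],[0,0,0,0],[0,0,0,0],[0,0,0,0]],
])

```text
t: 10.37
eef_pos: [0.5088, -0.144, 0.0909]
ee_rot: [-3.138, -0.001, -1.309]
force: [5.5, 1.5, -5.0]
width: 0.0092
gripper_force: 25.0
```

```bash
python3 - <<'E'
import numpy as np
f=np.arctan2(44,120)+np.linspace(0,1.45,31);x=-127.8*np.cos(f);z=127.8*np.sin(f)
print(np.c_[-np.diff(x),-np.diff(z)].round(1).tolist())
E
```

```text
[[-2.3, -5.7], [-2.5, -5.6], [-2.8, -5.5], [-3.1, -5.4], [-3.3, -5.2], [-3.6, -5.0], [-3.8, -4.9], [-4.0, -4.7], [-4.3, -4.5], [-4.5, -4.3], [-4.7, -4.0], [-4.9, -3.8], [-5.0, -3.6], [-5.2, -3.3], [-5.4, -3.1], [-5.5, -2.8], [-5.6, -2.5], [-5.8, -2.3], [-5.9, -2.0], [-5.9, -1.7], [-6.0, -1.4], [-6.1, -1.1], [-6.1, -0.8], [-6.2, -0.5], [-6.2, -0.2], [-6.2, 0.1], [-6.2, 0.4], [-6.1, 0.7], [-6.1, 1.0], [-6.0, 1.3]]
```

Gripped (width 9 mm, 25 N). I lift along the arc.

>>> servo_tool([
  [[0,-2.3,-5.7,0],[0,-2.5,-5.6,0],[0,-2.8,-5.5,0],[0,-3.1,-5.4,0],[0,-3.3,-5.2,0],[0,-3.6,-5.0,0],[0,-3.8,-4.9,0],[0,-4.0,-4.7,0],[0,-4.3,-4.5,0],[0,-4.5,-4.3,0]],
])

```text
t: 11.2
eef_pos: [0.5393, -0.1357, 0.1412]
ee_rot: [3.14, 0.0, -1.31]
force: [2.0, -1.2, -7.9]
width: 0.0091
gripper_force: 25.0
```

>>> servo_tool([
  [[0,-4.7,-4.0,0],[0,-4.9,-3.8,0],[0,-5.0,-3.6,0],[0,-5.2,-3.3,0],[0,-5.4,-3.1,0],[0,-5.5,-2.8,0],[0,-5.6,-2.5,0],[0,-5.8,-2.3,0],[0,-5.9,-2.0,0],[0,-5.9,-1.7,0]],
])

```text
t: 12.03
eef_pos: [0.5912, -0.1218, 0.172]
ee_rot: [3.141, -0.0, -1.31]
force: [-6.9, 2.1, 5.5]
width: 0.0089
gripper_force: 25.0
```

>>> servo_tool([
  [[0,-6.0,-1.4,0],[0,-6.1,-1.1,0],[0,-6.1,-0.8,0],[0,-6.2,-0.5,0],[0,-6.2,-0.2,0],[0,-6.2,0.1,0],[0,-6.2,0.4,0],[0,-6.1,0.7,0],[0,-6.1,1.0,0],[0,0,0,0]],
])

```text
t: 12.87
eef_pos: [0.6468, -0.1069, 0.1727]
ee_rot: [-3.14, -0.0, -1.309]
force: [0.4, 3.6, 2.4]
width: 0.0091
gripper_force: 25.0
```

>>> servo_tool([
  [[0,0,0,0],[0,0,0,0],[0,0,0,0],[0,0,0,0],[0,0,0,0],[0,0,0,0],[0,0,0,0],[0,0,0,0],[0,0,0,0],[0,0,0,0]],
], claw=0.6)

```text
t: 13.7
eef_pos: [0.6451, -0.1076, 0.1723]
ee_rot: [-3.142, -0.0, -1.31]
force: [0.5, -0.2, 1.0]
width: 0.0176
gripper_force: 0.0
```

>>> servo_tool([
  [[0,0,-5,0],[0,0,-5,0],[0,0,-8,0],[0,0,-10,0],[0,0,-12,0],[0,0,-15,0],[0,0,-20,0],[0,0,-20,0],[0,0,-15,0],[0,0,0,0]],
])

```text
t: 14.53
eef_pos: [0.6468, -0.1079, 0.2879]
ee_rot: [-3.135, -0.002, -1.309]
force: [0.5, 0.6, 1.2]
width: 0.0176
gripper_force: 0.0
```

```bash
python3 - <<'E'
from h import *
im=np.hstack([eyes.grab_frame("side"),eyes.grab_frame("wrist")]);s=telemetry.get_state();print(s['t'],s['force'],s['qd'],s['width'])
cv2.imwrite('pics/e.png',cv2.cvtColor(cv2.resize(im,(800,300)),cv2.COLOR_RGB2BGR))
E
```

```text
14.6333 [ 0.15795637  0.55625418 -0.34812618] [ 0.00017268  0.01899982 -0.03302654 -0.00734171  0.00911556 -0.00011949] 0.017265498199179996
```

View pics/e.png

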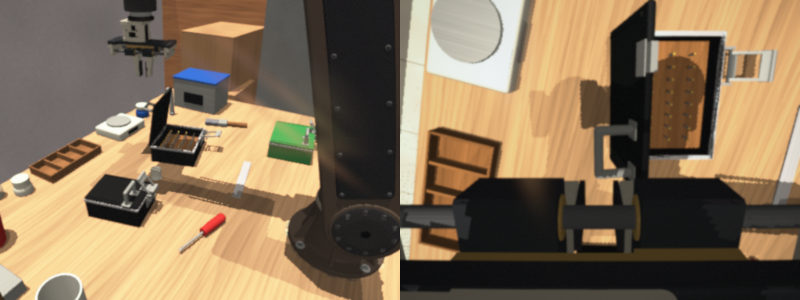

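The wide case's lid stands nearly upright at (160,120), its latch is open at (210,135), the narrow case is still latched at (120,197), and the gripper is clear above. I hand it in.

```bash
python3 -c "
from station import ticket
print(ticket.job_done())"
```

```text
the job is handed in; nothing more can be done
None
```

I flipped the wide case's latch fully open, raised its lid to about 80 degrees and left it standing, with the narrow case still latched and the gripper clear; the job was handed in at about 15 s, and no verdict came back.

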